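# Check a roller clamp screw for its holding torque

## Robot

A 7-joint arm with a two-finger parallel gripper is mounted at the origin on the work surface. World frame = base frame: x ahead of the robot, y to its left, z up, the work surface at z = 0. Lengths are in mm, angles in rad, forces in N, time in s.
With the tool pointing down it reaches from about 400 to 875 mm from the base axis. Payload 4.4 kg.
Tool frame: the origin (TCP) lies midway between the tips of the shut fingers; the grasp point (between the pads) lies 19 mm behind it; z points along the fingers, y is the line along which they close (so a half turn about z gives the same grasp; the last joint's range is limited). The gripper opens to 85 mm and grips with 20 to 120 N. Pads are 22 mm wide; open, the fingers measure 114 mm over their backs; the gripper's body (76 mm by 85 mm) begins 54 mm behind the grasp point. The pads swing forward as they close: fully open they stand 13 mm farther back than shut.
Start: joints at [1.208, 0.628, 0.038, 1.517, -0.027, 0.996, -0.02], TCP at [190.128, -621.586, 231.313] pointing down, gripper open.
Joint ranges: [-3.06, 3.06], [-0.37, 2.12], [-1.25, 1.32], [0.18, 2.47], [-1.1, 4.24], [0.23, 1.98], [-2.94, 2.94]. Speed limits (rad/s): [2.57, 2.57, 3.14, 3.14, 3.14, 3.14, 3.14].

## Interface

Orientations are given as [roll, pitch, yaw] about the fixed x, y, z axes, in that order (R = Rz(yaw) Ry(pitch) Rx(roll)).
In Python, from cell import ctrl gives the robot as it stands.
- The arm moves only by the shell command python3 -m handwheel 'ROWS'. ROWS is JSON, a list of rows, each a list of 3 entries, a list of its own where there are three numbers: the turn, a rotation vector about the tool's x, y, z in degrees, then the shift along the tool's x, y, z in m, then the closure, from 0 (fully open) to 1 (shut). A call has 1 to 5 rows; each row shifts and turns the commanded pose from where the row before left it, along the tool's axes as they then stand; what a row does not reach is not made up. A row lasts 1/12 s, in which the tool goes at most 41.7 mm and 7.16 degrees, less where a joint would pass 70% of its speed; a pose out of reach is approached as far as the arm can. A call is refused whole if a number of a shift passes 0.0417 or a number of a turn 7.16, either way. A call with a gripper value outside its range is refused whole. The fingers move at their own pace and stop on an object; the grip force is fixed at half the most. Time passes only in rows, so rows that do not move let the fingers close. It gives the time, the measured TCP pose, the force, the opening and the grip force at its end, in the units of the state.
- ctrl.read_state(): the state, without advancing time (a new reading comes with each control period).
- ctrl.get_image(name): name is "scene" or "top" or "wrist"; returns a dict with "pixels" (480x640x3 uint8, red, green, blue), "fx", "fy", "cx", "cy" (pixels), "k1" (the pictures are not rectified: a ray, as slopes to the right and down, at radius r is drawn at 1 + k1 r^2 times it, then the intrinsics apply), "pose" (4x4, takes a point from camera to world coordinates); the wrist camera has in their place "T_tool_cam" (4x4, takes a point from camera to tool coordinates, whose origin is the TCP and whose axes are the flange's). Camera axes: x right, y up, looking along -z (the intrinsics and any distortion apply to the point x, -y, -z); pixel columns grow to the right and rows downward; lengths in mm; the calibration is good to about 2 mm. A picture is of the moment at which its call begins: read the wrist's pose just before it. There is no depth.
- ctrl.finish_job(): hands the job in; it is judged then, once.
The state is a dict: "clock": time; "qpos": joint angles; "qd": joint speeds; "tau": joint torques, N m; "eef_pos": TCP position; "tool_rot": TCP orientation; "force": force on the tool from outside, world axes, zero at the start; "torque": the same for the moment, N m; "width": finger opening in mm; "gripper_force": force on a finger pad.
Only numpy, scipy, OpenCV 4.12 (cv2) and the standard library are available. Lean on these libraries where they do the work, as an engineer would, in place of code of your own. Each camera call takes 0.05 s, during which the arm holds its last target. There are 200 camera calls.

## Task

Lift the T-shaped key out of its wooden holder and push it fully down into the square socket of the clamp screw on the stand that holds a roller. Turn it clockwise, seen from above, through its lost motion until the screw is taking about 0.6 N m, and keep that on for two seconds to check that it holds; the screw itself must not turn, and it slips at about 0.8 N m. Then take the load off, pull the key out, stand it fully down in its holder again and let go, leaving the other things where they are.

Things in the scene. Friction and masses are not known exactly. Their poses are not given: they have to be found in the camera images.
- key_bar (a point): Centre of the crossbar of the loose steel T key (about 0.25 kg), standing upright in the holder. Crossbar 110 mm long (x), 16 mm wide (y), 16 mm high (z up). A 16 mm square shank, sides along x and y, runs straight down from its middle to a flat end 70 mm below this point; the last 5 mm taper to 11 mm. Grasp the bar at its middle across its width, from above.
- key_tip (a point): The middle of the flat lower end of the T key's shank, 70 mm below the centre of the crossbar; axes as for the crossbar.
- socket (a point): Centre of the mouth of the socket in the head of the clamp screw to be checked, on the stand with the roller, about 94 mm above the table. Head 36 mm square; socket 18 mm square, sides along x and y, 32 mm deep, flat bottom, z up. The key fits in any of four quarter turns, with about 0.13 rad of play either way. With the key home the crossbar's centre is 38 mm above the mouth.
- stand: The fixed clamp stand that holds a steel roller (50 mm across, 90 mm long, its spindle under the clamp strap): base plate 150 x 110 mm, the screw head standing on the strap. Origin at table level below the screw's axis; the roller lies towards +x and +y of it, up to 60 mm high.
- twist (a joint): Elastic wind-up of the clamp screw, rad; positive is clockwise from above (tightening). It follows the torque on the screw at 16 N m per rad: 0 without load, 0.0375 at 0.6 N m, back to 0 when the load is taken off. The head has lost motion on the screw: from where it starts it turns almost freely clockwise by an unknown 0.05 to 0.85 rad before it bears on the screw.
- screw_mark (a point): Pip on the rim of the screw's round flange, just under the square head, 25 mm from the screw's axis. It moves only if the screw itself turns; the screw holds still by friction up to 0.8 N m and slips beyond that. The flange's angle varies from start to start.
- spare: A second stand just like it but without a roller, fixed, not to be used. Origin at table level below the axis of its screw head; its 36 mm square head with an 18 mm socket reaches up to 94 mm.
- holder_mouth (a point): Centre of the mouth of the key holder, a fixed wooden block 75 x 75 mm, 45 mm high; its square hole is 20 mm wide, sides along the point's x and y, 35 mm deep, flat bottom. With the key fully down the crossbar's centre is 35 mm above the mouth.
- bearing: Bystander: steel bearing ring, 48 mm across, 14 mm high, loose.
- jar: Bystander: clear jar with a steel lid, 68 mm across, 85 mm high, loose.
- roller: Bystander: loose 50 mm roller standing on end, 120 mm high with its spindle.
- driver: Bystander: screwdriver lying on the table, loose.
- wrench: Bystander: wrench lying on the table, loose.
- carton: Bystander: cardboard box 100 x 70 x 60 mm, loose.
- key: The same T key as a whole; its origin is the middle of the shank's flat lower end, axes as for the crossbar.
Not all that is in view belongs to the job. Leave any red or turquoise look-alike of the key alone.

How it is judged:
By the outcome, as a careful person would: the job done as asked, in the order asked, and still so for the second after the job is handed in, with the robot touching nothing.
It also fails if it takes over 72 s, if anything falls off the work surface, if the arm or the gripper's body presses on something with over 40 N, if the wrist force passes 120 N, or if a joint passes its speed limit or range.

## Working session

There is one attempt and no reset: what is moved stays moved. The work goes in short steps, Python scripts to look and compute and a shell command to move; the robot and the scene stay as the last step left them, time stands still between calls to the robot, and variables do not carry over. Pictures are saved under pics/ and viewed, at most 10 in all, crops included, and the job is handed in when it is done.

```bash
mkdir -p pics; ls; cat > h.py <<'E'
import numpy as np, cv2, pickle
from cell import ctrl
def save(n,f):
    s=ctrl.read_state(); im=ctrl.get_image(n); im['state']=s
    cv2.imwrite(f'pics/{f}.png',im['pixels'][:,:,::-1]); pickle.dump(im,open(f'{f}.pkl','wb')); return im
E
python3 - <<'E'
from h import *
for n in ("scene","top","wrist"):
    im=save(n,n+'0'); print(n,{k:np.round(v,3).tolist() for k,v in im.items() if k not in('pixels','state')})
print(im['state'])
E
```

```text
pics
scene {'fx': 475.351, 'fy': 475.351, 'cx': 324.585, 'cy': 237.59, 'k1': 0.022, 'pose': [[0.06, -0.616, 0.786, 1272.486], [0.998, 0.029, -0.054, -46.703], [0.01, 0.787, 0.616, 690.587], [0.0, 0.0, 0.0, 1.0]]}
top {'fx': 505.181, 'fy': 505.181, 'cx': 321.056, 'cy': 237.872, 'k1': -0.108, 'pose': [[-0.001, 0.988, -0.157, 307.692], [-1.0, -0.005, -0.023, -19.988], [-0.023, 0.157, 0.987, 1236.666], [0.0, 0.0, 0.0, 1.0]]}
wrist {'fx': 429.971, 'fy': 429.971, 'cx': 322.321, 'cy': 237.87, 'k1': -0.022, 'T_tool_cam': [[-0.0, 0.966, 0.257, 65.502], [1.0, -0.0, 0.001, -0.797], [0.001, 0.257, -0.966, -143.457], [0.0, 0.0, 0.0, 1.0]]}
{'clock': 0.1, 'qpos': array([ 1.20817357,  0.62924583,  0.03847518,  1.51824838, -0.027006  ,
        0.99630428, -0.02000945]), 'qd': array([ 4.58024051e-04, -1.79670741e-03,  6.49098137e-04, -5.11969701e-03,
       -1.14133114e-03,  2.02477845e-05, -1.66854365e-03]), 'tau': array([ 3.19551480e-03, -5.64527893e+01,  1.23059191e+00, -1.93972939e+01,
        1.12981733e-02,  5.42422989e-03, -9.42530107e-06]), 'eef_pos': array([ 189.96776661, -621.04576505,  230.49293528]), 'tool_rot': array([-3.13990586e+00,  2.90248492e-05,  2.96785901e-01]), 'force': array([-1.26094882, -0.04119993, -0.56232302]), 'torque': array([ 0.00327699, -0.0294962 , -0.02494109]), 'gripper_force': 0.0, 'width': 85.25256753111618}
```

View pics/scene0.png

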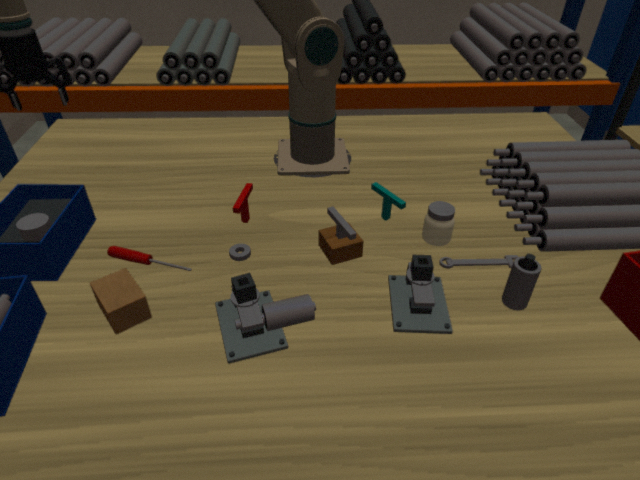

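View pics/top0.png

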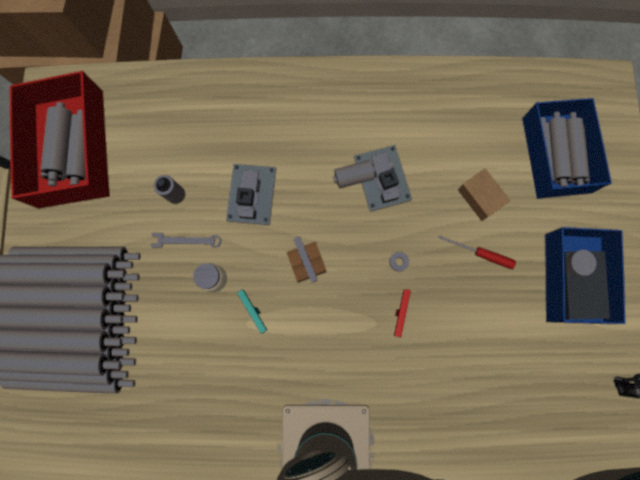

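The key is the grey T in the wooden block: scene (342,223), top (306,260). Look-alikes are the red T at top (402,313) and the turquoise T at top (252,311), both rejected by colour and because they are not in the holder. The target socket is on the stand with the roller: top (389,179), scene (244,283). The spare, without a roller, is at top (246,197). Next is one close crop of both.

```bash
python3 - <<'E'
from h import *
def crop(f,c,r):
    p=cv2.imread(f'pics/{f}.png'); x,y=c; q=p[y-r[1]:y+r[1],x-r[0]:x+r[0]]
    return np.clip(cv2.resize(q,(400,300),interpolation=cv2.INTER_CUBIC)*1.5,0,255).astype(np.uint8)
a=np.hstack([crop('top0',(306,260),(40,30)),crop('scene0',(342,233),(40,30))])
b=np.hstack([crop('top0',(380,178),(40,30)),crop('scene0',(250,290),(40,30))])
cv2.imwrite('pics/c1.png',np.vstack([a,b]))
E
```

```text
(no output)
```

View pics/c1.png

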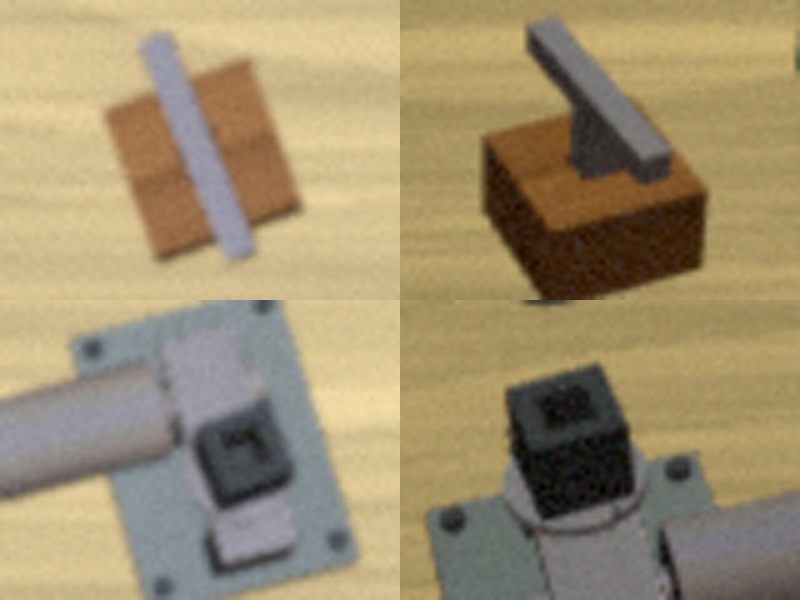

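The crop confirms the grey T key standing in the wooden block: bar ends at top px (297.2,237.6) and (313.6,280.4), scene px (353,234) and (330.6,208.4). The square socket head is beside the roller at top px (388,176), scene px (243.6,281.6).

```bash
cat >> h.py <<'E'
def Rz(a): c,s=np.cos(a),np.sin(a); return np.array([[c,-s,0],[s,c,0],[0,0,1]])
from scipy.spatial.transform import Rotation as Ro
def campose(im):
    if 'pose' in im: return np.array(im['pose'])
    T=np.eye(4); T[:3,:3]=Ro.from_euler('xyz',im['state']['tool_rot']).as_matrix(); T[:3,3]=im['state']['eef_pos']
    return T@np.array(im['T_tool_cam'])
def ray(f,uv):
    im=pickle.load(open(f+'.pkl','rb')) if isinstance(f,str) else f
    K=np.array([[im['fx'],0,im['cx']],[0,im['fy'],im['cy']],[0,0,1]])
    x,y=cv2.undistortPoints(np.array([[uv]],float),K,np.array([im['k1'],0,0,0.]))[0,0]
    P=campose(im); d=P[:3,:3]@[x,-y,-1]; return P[:3,3],d/np.linalg.norm(d)
def proj(f,X):
    im=pickle.load(open(f+'.pkl','rb')) if isinstance(f,str) else f
    P=campose(im); c=P[:3,:3].T@(np.array(X)-P[:3,3]); x,y=c[0]/-c[2],-c[1]/-c[2]; r=1+im['k1']*(x*x+y*y)
    return np.array([im['fx']*x*r+im['cx'],im['fy']*y*r+im['cy']])
def tri(*obs):
    A=np.zeros((3,3));b=np.zeros(3)
    for f,uv in obs:
        o,d=ray(f,uv);M=np.eye(3)-np.outer(d,d);A+=M;b+=M@o
    X=np.linalg.solve(A,b); return X,[float(np.round(np.linalg.norm((np.eye(3)-np.outer(d,d))@(X-o)),1)) for o,d in(ray(*q) for q in obs)]
def atz(f,uv,z): o,d=ray(f,uv); return o+d*(z-o[2])/d[2]
E
python3 - <<'E'
from h import *
a=tri(('top0',(297.2,237.6)),('scene0',(353,234)));b=tri(('top0',(313.6,280.4)),('scene0',(330.6,208.4)))
print(a,b,(a[0]+b[0])/2,'yaw',np.arctan2(*(a[0]-b[0])[1::-1]),np.linalg.norm(a[0]-b[0]))
print('sock',tri(('top0',(388.4,176.2)),('scene0',(243.6,281.6))))
for c in [(0,0,0)]:pass
E
```

```text
(array([491.9466822 ,  64.05702075,  85.5360406 ]), [2.1, 2.1]) (array([392.96430113,  25.14993839,  83.48997723]), [1.1, 1.1]) [442.45549167  44.60347957  84.51300892] yaw 0.3745186815328194 106.37414721504129
sock (array([ 634.56648517, -150.07703444,   94.16195397]), [0.9, 0.9])
```

```bash
R='x'; python3 -m handwheel '[[[0,0,0],[0.015,-0.009,0],0],[[0,0,0],[0.030,-0.018,0],0],[[0,0,0],[0.030,-0.018,0],0],[[0,0,0],[0.030,-0.018,0],0],[[0,0,0],[0.030,-0.018,0],0]]'
python3 -m handwheel '[[[0,0,0],[0.030,-0.018,0],0],[[0,0,0],[0.030,-0.018,0],0],[[0,0,0],[0.030,-0.018,0],0],[[0,0,0],[0.030,-0.018,0],0],[[0,0,0],[0.030,-0.018,0],0]]'
python3 -m handwheel '[[[0,0,0],[0.030,-0.018,0],0],[[0,0,0],[0.030,-0.018,0],0],[[0,0,0],[0.030,-0.018,0],0],[[0,0,0],[0.030,-0.018,0],0],[[0,0,0],[0.030,-0.018,0],0]]'
python3 -m handwheel '[[[0,0,0],[0.030,-0.018,0],0],[[0,0,0],[0.030,-0.018,0],0],[[0,0,0],[0.030,-0.018,0],0],[[0,0,0],[0.015,-0.009,0],0],[[0,0,0],[0,0,0],0]]'
python3 - <<'E'
from h import *
im=save('wrist','w1'); s=im['state'];print(s['clock'],s['eef_pos'],s['tool_rot'],s['qpos'],proj(im,[634.5,-150,94]))
E
```

```text
clock: 0.57
eef_pos: [296.2, -503.2, 231.0]
tool_rot: [-3.141, -0.0, 0.296]
force: [0.7, -0.5, 0.6]
width: 85.7
gripper_force: 0.0
clock: 0.98
eef_pos: [413.5, -373.2, 231.2]
tool_rot: [-3.141, 0.0, 0.297]
force: [0.7, -0.0, 1.1]
width: 85.1
gripper_force: 0.0
clock: 1.4
eef_pos: [530.6, -243.3, 231.2]
tool_rot: [-3.141, 0.0, 0.297]
force: [-0.1, -0.4, 0.6]
width: 85.5
gripper_force: 0.0
clock: 1.82
eef_pos: [614.7, -148.0, 230.7]
tool_rot: [-3.139, -0.002, 0.304]
force: [-0.2, 1.0, -0.5]
width: 85.3
gripper_force: 0.0
1.8167 [ 614.65960778 -148.02404864  230.72192939] [-3.13886440e+00 -2.38950074e-03  3.04322260e-01] [ 0.18286867  0.60186175  0.01823251  1.57171043 -0.01683775  0.96738308
 -1.059027  ] [336.28634084 198.06656452]
```

View pics/w1.png

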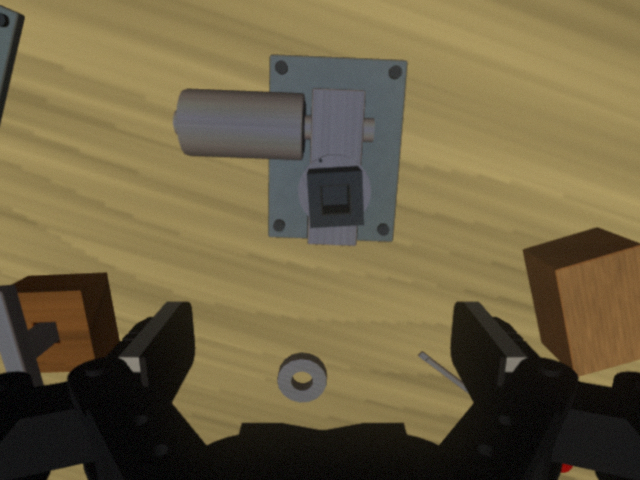

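```bash
python3 -m handwheel '[[[0,0,0],[-0.008,-0.013,0],0],[[0,0,0],[-0.016,-0.028,0],0],[[0,0,0],[-0.016,-0.028,0],0],[[0,0,0],[-0.016,-0.028,0],0],[[0,0,0],[-0.016,-0.028,0],0]]' | head -2
python3 -m handwheel '[[[0,0,0],[-0.016,-0.028,0],0],[[0,0,0],[-0.016,-0.028,0],0],[[0,0,0],[-0.016,-0.028,0],0],[[0,0,0],[-0.016,-0.028,0],0],[[0,0,0],[0,0,0],0]]' | head -2
python3 - <<'E'
from h import *
im=save('wrist','w2');s=im['state'];print(s['clock'],s['eef_pos'],s['tool_rot'],proj(im,[442.4,44.6,88]))
E
python3 -m handwheel '[[[0,0,0],[0.005,0.02,0],0],[[0,0,0],[0.005,0.03,0],0],[[0,0,0],[0.005,0.03,0],0],[[0,0,0],[0,0,0],0],[[0,0,0],[0,0,0],0]]' | head -2
python3 - <<'E'
from h import *
im=save('wrist','w3');s=im['state'];p=proj(im,[442.4,44.6,88]);print(s['clock'],s['eef_pos'],p)
def crop(f,c,r):
    q=cv2.imread(f'pics/{f}.png'); x,y=np.round(c).astype(int); x0=max(x-r[0],0);y0=max(y-r[1],0); print(f,x0,y0)
    q=q[y0:y0+2*r[1],x0:x0+2*r[0]]
    return np.clip(cv2.resize(q,(400,300),interpolation=cv2.INTER_CUBIC)*1.6,0,255).astype(np.uint8)
w2=pickle.load(open('w2.pkl','rb'))
a=np.hstack([crop('w2',proj(w2,[442.4,44.6,88]),(100,75)),crop('w3',p,(100,75))])
b=np.hstack([crop('w1',(336,196),(40,30)),crop('w3',proj(im,[634.5,-150,94]),(40,30))])
cv2.imwrite('pics/c2.png',np.vstack([a,b]))
E
```

```text
clock: 2.28
eef_pos: [503.9, -57.0, 231.2]
clock: 2.7
eef_pos: [406.5, 34.6, 231.1]
2.7 [406.4739762   34.5658089  231.11540554] [-3.13961634  0.00519006  0.29974141] [325.8028708  166.48152053]
clock: 3.17
eef_pos: [450.6, -42.9, 231.2]
3.1667 [450.61472916 -42.90075151 231.233577  ] [195.68170432 197.77801304]
w2 226 91
w3 96 123
w1 296 166
w3 545 0
```

View pics/c2.png

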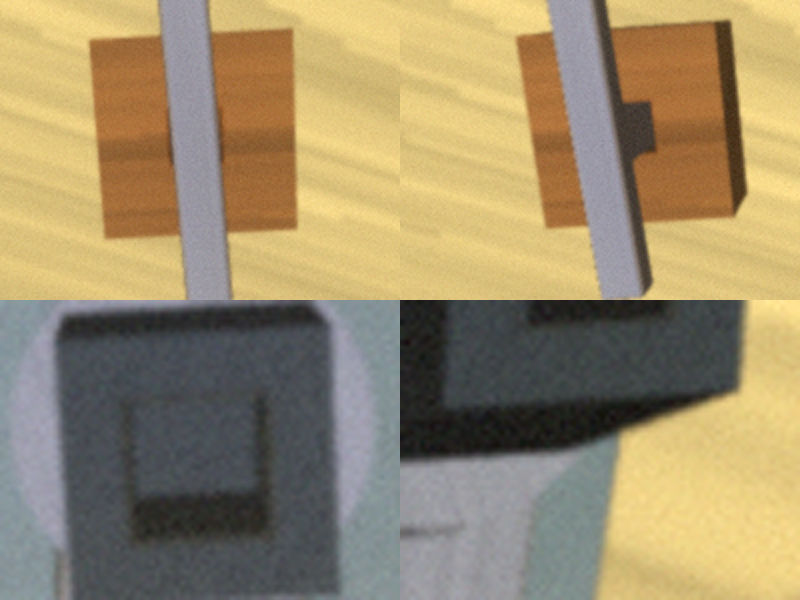

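```bash
python3 - <<'E'
from h import *
res={}
for f,seed in(('w2',(325,166)),('w3',(195,198))):
    p=cv2.imread(f'pics/{f}.png'); p=cv2.GaussianBlur(p,(5,5),0); h=cv2.cvtColor(p,cv2.COLOR_BGR2HSV)
    m=((h[...,1]<60)&(h[...,2]>85)).astype(np.uint8)
    n,l,st,ce=cv2.connectedComponentsWithStats(m); k=l[seed[1],seed[0]]; print(f,p[seed[1],seed[0]],k,st[k],ce[k])
    c=cv2.findContours((l==k).astype(np.uint8),0,1)[0][0]; r=cv2.minAreaRect(c); print(r)
    res[f]=ce[k]; bx=cv2.boxPoints(r); w=np.array([atz(f,q,88)[:2] for q in bx]); 
    e=[w[1]-w[0],w[2]-w[1]]; e=max(e,key=np.linalg.norm); print('ctr',w.mean(0),'yaw',np.arctan(e[1]/e[0]),np.linalg.norm(w[1]-w[0]),np.linalg.norm(w[2]-w[1]))
print(tri(*res.items()))
o=np.array([296,166-60]); 
for C in ([(127,397),(265,393),(270,537),(133,542)],[(60,333),(330,325),(340,592),(72,600)]):
    w=np.array([atz('w1',np.array(c)/5+o,94)[:2] for c in C]); print('sock',w.mean(0),[np.round(np.arctan2(*(w[(i+1)%4]-w[i])[::-1]),3) for i in range(4)])
print('tri',tri(('w1',(336,199)),('top0',(388.4,176.2)),('scene0',(243.6,281.6))))
# holder mouth: hole from block corners (w2) at z=45
C=[(91,40),(292,30),(297,228),(105,238)]; w=np.array([atz('w2',np.array(c)/2+[226,91],45)[:2] for c in C]); print('holder',w.mean(0),[np.round(np.arctan2(*(w[(i+1)%4]-w[i])[::-1]),3) for i in range(4)])
print(ctrl.read_state()['tool_rot'])
E
```

```text
w2 [100  94  96] 3 [ 305   77   36  167 3684] [322.82709012 159.02361564]
((322.9765625, 160.4803009033203), (166.328857421875, 23.433307647705078), 85.03025817871094)
ctr [443.19499882  46.56353175] yaw 0.3946735642641436 14.720038026393018 108.5837849498249
w3 [104  96  97] 7 [ 169  112   48  161 3320] [192.08072289 190.92018072]
((191.9780731201172, 192.42857360839844), (162.30068969726562, 21.708393096923828), 80.35559844970703)
ctr [442.86304574  46.89981766] yaw 0.3884118471737465 14.172016472988885 108.96591028656721
(array([446.42237846,  47.88235363,  88.33151241]), [0.1, 0.1])
sock [ 633.44109377 -149.97127968] [np.float64(-1.237), np.float64(-2.787), np.float64(1.913), np.float64(0.345)]
sock [ 633.92744017 -150.05846484] [np.float64(-1.236), np.float64(-2.777), np.float64(1.907), np.float64(0.341)]
tri (array([ 634.28181909, -150.05512547,   94.15295615]), [0.4, 0.9, 0.9])
holder [443.01993659  45.90280404] [np.float64(-1.223), np.float64(-2.786), np.float64(1.924), np.float64(0.343)]
[3.14118344e+00 6.88029400e-04 2.92470647e-01]
```

```bash
python3 -m handwheel '[[[0,0,0],[0.004,-0.018,0],0],[[0,0,0],[0.006,-0.025,0.02],0],[[0,0,0],[0.006,-0.025,0.02],0],[[0,0,0],[0.003,-0.02,0.02],0],[[0,0,-5.6],[0,0,0],0]]' | head -3
python3 -m handwheel '[[[0,0,0],[0,0,0.02],0],[[0,0,0],[0,0,0],0],[[0,0,0],[0,0,0],0]]' | head -3
python3 - <<'E'
from h import *
im=save('wrist','w4');S=[im['state']]
def crop():pass
p=cv2.imread('pics/w4.png'); p=cv2.GaussianBlur(p,(5,5),0); h=cv2.cvtColor(p,cv2.COLOR_BGR2HSV)
u=proj(im,[443,46.6,88]); v=proj(im,[443,46.6,45]);print(u,v)
m=((h[...,1]<60)&(h[...,2]>85)).astype(np.uint8)
n,l,st,ce=cv2.connectedComponentsWithStats(m);k=l[int(u[1]),int(u[0])];c=cv2.findContours((l==k).astype(np.uint8),0,1)[0][0];r=cv2.minAreaRect(c);print(r,st[k])
w=np.array([atz(im,q,88)[:2] for q in cv2.boxPoints(r)]);print(w.round(1).tolist(),w.mean(0))
print([(s['eef_pos'].round(2),s['tool_rot'].round(4),s['torque'],s['clock']) for s in S])
E
```

```text
clock: 3.63
eef_pos: [439.2, 55.3, 168.6]
tool_rot: [-3.138, 0.005, 0.403]
clock: 3.88
eef_pos: [441.4, 50.6, 151.0]
tool_rot: [-3.141, 0.003, 0.395]
[332.73027478 258.18550881] [331.1385859  236.29327181]
((334.5, 251.0), (206.0, 31.0), 90.0) [ 319  148   32  207 6023]
[[490.6, 73.8], [496.2, 60.3], [396.9, 17.0], [390.5, 32.3]] [443.55251525  45.85862789]
[(array([441.45,  50.63, 150.96]), array([-3.141e+00,  2.500e-03,  3.946e-01]), array([-0.02642094, -0.02996788, -0.00074346]), 3.8833)]
```

```bash
python3 -m handwheel '[[[0,0,0],[0,0.002,0.02],0],[[0,0,0],[0,0.002,0.01],0],[[0,0,0],[0,0,0],0],[[0,0,0],[0,0,0],0],[[0,0,0],[0,0,0],0]]' | head -3
```

```text
clock: 4.35
eef_pos: [444.8, 47.0, 122.3]
tool_rot: [3.141, -0.002, 0.394]
```

```bash
python3 -m handwheel '[[[0,0,0],[-0.0015,0,0.015],0],[[0,0,0],[0,0,0.02],0],[[0,0,0],[0,0,0.018],0],[[0,0,0],[0,0,0.009],0],[[0,0,0],[0,0,0],0]]' 
python3 -m handwheel '[[[0,0,0],[0,0,0],0],[[0,0,0],[0,0,0],0.4],[[0,0,0],[0,0,0],0.6],[[0,0,0],[0,0,0],1],[[0,0,0],[0,0,0],1]]' 
python3 -m handwheel '[[[0,0,0],[0,0,0],1],[[0,0,0],[0,0,0],1],[[0,0,0],[0,0,0],1],[[0,0,0],[0,0,0],1],[[0,0,0],[0,0,0],1]]' 
```

```text
clock: 4.77
eef_pos: [442.2, 46.4, 58.6]
tool_rot: [-3.141, 0.002, 0.395]
force: [-0.2, -0.0, -0.3]
width: 85.2
gripper_force: 0.0
clock: 5.18
eef_pos: [443.1, 46.4, 59.9]
tool_rot: [3.141, -0.001, 0.394]
force: [-0.3, 1.0, -0.5]
width: 38.7
gripper_force: 0.0
clock: 5.6
eef_pos: [443.1, 46.2, 59.7]
tool_rot: [3.141, -0.001, 0.394]
force: [-0.5, -1.0, 6.7]
width: 14.9
gripper_force: 58.3
```

```bash
python3 -m handwheel '[[[0,0,0],[0,0,-0.006],1],[[0,0,0],[0,0,-0.012],1],[[0,0,0],[0,0,-0.012],1],[[0,0,0],[0,0,-0.015],1],[[0,0,0],[0,0,-0.02],1]]'
python3 -m handwheel '[[[0,0,0],[0,0,-0.02],1],[[0,0,0],[0,0,-0.02],1],[[0,0,0],[0,0,-0.015],1],[[0,0,0],[0,0,0],1],[[0,0,0],[0,0,0],1]]'; python3 - <<'E'
from h import *
s=ctrl.read_state();print(s['eef_pos'],s['tool_rot'],s['torque'],s['force'],s['qpos'])
E
```

```text
clock: 6.02
eef_pos: [441.5, 46.3, 124.3]
tool_rot: [-3.141, 0.003, 0.395]
force: [-0.4, 0.2, -2.3]
width: 15.1
gripper_force: 58.5
clock: 6.43
eef_pos: [442.8, 46.4, 179.6]
tool_rot: [3.141, -0.001, 0.395]
force: [0.3, -0.8, -3.3]
width: 15.4
gripper_force: 58.7
[442.78768751  46.41371443 179.61650993] [ 3.14137125e+00 -1.14454309e-03  3.94560388e-01] [-0.01132293  0.04243543  0.02059713] [ 0.32657334 -0.76377571 -3.30418584] [-0.14542324  0.42331415 -0.03004876  2.1225011   0.02196022  0.59489311
 -1.36723133]
```

```bash
python3 -m handwheel '[[[0,0,0],[0.004,0.010,0],1],[[0,0,0],[0.008,0.020,0],1],[[0,0,0],[0.010,0.025,0],1],[[0,0,0],[0.010,0.025,0],1],[[0,0,0],[0.010,0.025,0],1]]' | head -2
python3 -m handwheel '[[[0,0,0],[0.010,0.025,0],1],[[0,0,0],[0.010,0.025,0],1],[[0,0,0],[0.010,0.025,0],1],[[0,0,0],[0.010,0.025,0],1],[[0,0,0],[0.010,0.025,0],1]]' | head -2
python3 -m handwheel '[[[0,0,0],[0.006,0.016,0],1],[[0,0,0],[0.003,0.009,0],1],[[0,0,2.8],[0,0,0],1],[[0,0,0],[0,0,0],1],[[0,0,0],[0,0,0],1]]'
python3 -m handwheel '[[[0,0,0],[0,0,0],1],[[0,0,0],[0,0,0],1]]'
python3 - <<'E'
from h import *
im=save('wrist','w5');s=im['state'];print(s['eef_pos'],s['tool_rot'],s['torque'])
top=save('top','t5');sc=save('scene','s5')
def crop(f,c,r):
    q=cv2.imread(f'pics/{f}.png'); x,y=np.round(c).astype(int); x0=max(x-r[0],0);y0=max(y-r[1],0); print(f,x0,y0)
    return np.clip(cv2.resize(q[y0:y0+2*r[1],x0:x0+2*r[0]],(400,300),interpolation=cv2.INTER_CUBIC)*1.6,0,255).astype(np.uint8)
X=[634.2,-150,110]
cv2.imwrite('pics/c5.png',np.vstack([np.hstack([crop('w5',proj(im,X),(80,60)),crop('s5',proj(sc,X),(40,30))]),np.hstack([crop('w5',(320,240),(320,240)),crop('t5',proj(top,X),(40,30))])]))
E
```

```text
clock: 6.85
eef_pos: [522.0, -36.1, 177.6]
clock: 7.27
eef_pos: [615.9, -132.6, 176.9]
clock: 7.68
eef_pos: [632.9, -149.7, 177.9]
tool_rot: [-3.14, 0.002, 0.347]
force: [-0.2, 0.3, -1.8]
width: 14.9
gripper_force: 58.7
clock: 7.85
eef_pos: [633.5, -149.5, 179.0]
tool_rot: [-3.141, 0.001, 0.347]
force: [-0.2, 0.2, -2.1]
width: 14.8
gripper_force: 58.7
[ 633.54224472 -149.51220099  179.01379643] [-3.14084390e+00  6.60180283e-04  3.47293200e-01] [-0.0229355  -0.04290089  0.05652011]
w5 246 194
s5 202 245
w5 0 0
t5 349 144
```

View pics/c5.png

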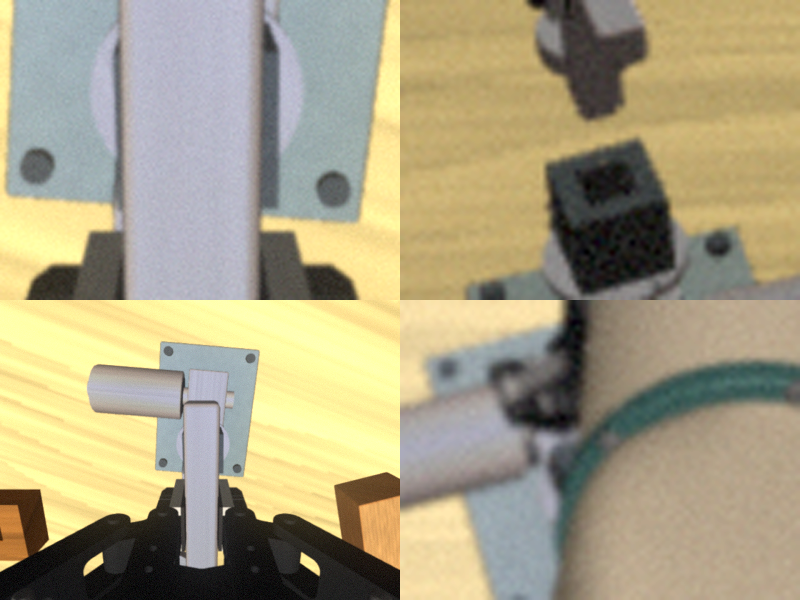

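```bash
python3 -m handwheel '[[[0,0,0],[0.0004,0.0006,0.01],1],[[0,0,0],[0,0,0.012],1],[[0,0,0],[0,0,0.01],1],[[0,0,0],[0,0,0.004],1],[[0,0,0],[0,0,0],1]]'
python3 -m handwheel '[[[0,0,0],[0,0,0.003],1],[[0,0,0],[0,0,0.003],1],[[0,0,0],[0,0,0],1]]'; python3 - <<'E'
from h import *
s=ctrl.read_state();print(s['torque'])
E
```

```text
clock: 8.42
eef_pos: [633.1, -150.3, 141.0]
tool_rot: [-3.139, 0.003, 0.346]
force: [-0.9, -0.2, -2.7]
width: 15.1
gripper_force: 58.7
clock: 8.67
eef_pos: [634.4, -150.6, 137.0]
tool_rot: [-3.141, 0.0, 0.346]
force: [-1.1, -0.4, -3.4]
width: 14.9
gripper_force: 58.7
[ 0.0054103  -0.00687865 -0.06125219]
```

```bash
python3 -m handwheel '[[[0,0,0],[0,0,0.004],1],[[0,0,0],[0,0,0.004],1],[[0,0,0],[0,0,0.004],1],[[0,0,0],[0,0,0],1],[[0,0,0],[0,0,0],1]]'
python3 -m handwheel '[[[0,0,0],[0,0,0.003],1],[[0,0,0],[0,0,0.003],1],[[0,0,0],[0,0,0.003],1],[[0,0,0],[0,0,0],1],[[0,0,0],[0,0,0],1]]'; python3 - <<'E'
from h import *
s=ctrl.read_state();print(s['torque'])
E
```

```text
clock: 9.08
eef_pos: [634.5, -150.6, 125.0]
tool_rot: [-3.141, 0.0, 0.346]
force: [-0.5, -0.2, -1.9]
width: 15.0
gripper_force: 58.6
clock: 9.5
eef_pos: [634.6, -150.6, 116.1]
tool_rot: [-3.141, 0.0, 0.346]
force: [-0.3, -0.5, -2.9]
width: 14.6
gripper_force: 58.6
[ 0.01513077 -0.02679453  0.02555433]
```

```bash
python3 -m handwheel '[[[0,0,0],[0,0,0.002],1],[[0,0,0],[0,0,0.001],1],[[0,0,0],[0,0,0],1],[[0,0,0],[0,0,0],1]]'
python3 -m handwheel '[[[0,0,0],[0,0,0.001],1],[[0,0,0],[0,0,0],1],[[0,0,0],[0,0,0],1]]'
python3 -m handwheel '[[[0,0,0],[0,0,0.001],1],[[0,0,0],[0,0,0],1],[[0,0,0],[0,0,0],1]]'
```

```text
clock: 9.83
eef_pos: [634.7, -150.7, 113.3]
tool_rot: [3.142, -0.0, 0.346]
force: [-0.2, 0.3, -2.8]
width: 15.1
gripper_force: 58.6
clock: 10.08
eef_pos: [634.6, -150.6, 112.3]
tool_rot: [3.142, -0.0, 0.346]
force: [0.5, 0.1, -2.9]
width: 14.8
gripper_force: 58.6
clock: 10.33
eef_pos: [634.8, -150.7, 111.8]
tool_rot: [3.141, -0.0, 0.346]
force: [-0.5, -0.3, 1.9]
width: 15.5
gripper_force: 59.0
```

```bash
cat > chk.py <<'E'
import sys
from cell import ctrl
s=ctrl.read_state();t=s['torque'][2];print(round(s['clock'],2),'yaw %.4f tz %.3f'%(s['tool_rot'][2],t),s['eef_pos'].round(1),s['force'].round(1));sys.exit(abs(t)>float(sys.argv[1]))
E
cat > /dev/null; C='python3 chk.py 0.2'; $C &&
python3 -m handwheel '[[[0,0,0.5],[0,0,0],1],[[0,0,0.5],[0,0,0],1],[[0,0,0],[0,0,0],1]]' >/dev/null && $C &&
python3 -m handwheel '[[[0,0,0.5],[0,0,0],1],[[0,0,0.5],[0,0,0],1],[[0,0,0],[0,0,0],1]]' >/dev/null && $C &&
python3 -m handwheel '[[[0,0,0.5],[0,0,0],1],[[0,0,0.5],[0,0,0],1],[[0,0,0],[0,0,0],1]]' >/dev/null && $C &&
python3 -m handwheel '[[[0,0,0.5],[0,0,0],1],[[0,0,0.5],[0,0,0],1],[[0,0,0],[0,0,0],1]]' >/dev/null && $C &&
python3 -m handwheel '[[[0,0,0.5],[0,0,0],1],[[0,0,0.5],[0,0,0],1],[[0,0,0],[0,0,0],1]]' >/dev/null && $C &&
python3 -m handwheel '[[[0,0,0.5],[0,0,0],1],[[0,0,0.5],[0,0,0],1],[[0,0,0],[0,0,0],1]]' >/dev/null && $C &&
python3 -m handwheel '[[[0,0,0.5],[0,0,0],1],[[0,0,0.5],[0,0,0],1],[[0,0,0],[0,0,0],1]]' >/dev/null && $C &&
python3 -m handwheel '[[[0,0,0.5],[0,0,0],1],[[0,0,0.5],[0,0,0],1],[[0,0,0],[0,0,0],1]]' >/dev/null && $C &&
python3 -m handwheel '[[[0,0,0.5],[0,0,0],1],[[0,0,0.5],[0,0,0],1],[[0,0,0],[0,0,0],1]]' >/dev/null && $C &&
python3 -m handwheel '[[[0,0,0.5],[0,0,0],1],[[0,0,0.5],[0,0,0],1],[[0,0,0],[0,0,0],1]]' >/dev/null && $C
```

```text
10.33 yaw 0.3456 tz 0.066 [ 634.8 -150.7  111.8] [-0.5 -0.3  1.9]False
```

```bash
sed -i 's/sys.exit(\(.*\))$/sys.exit(int(\1))/' chk.py; C='python3 chk.py 0.2'; 
python3 -m handwheel '[[[0,0,0.5],[0,0,0],1],[[0,0,0.5],[0,0,0],1],[[0,0,0],[0,0,0],1]]' >/dev/null && $C &&
python3 -m handwheel '[[[0,0,0.5],[0,0,0],1],[[0,0,0.5],[0,0,0],1],[[0,0,0],[0,0,0],1]]' >/dev/null && $C &&
python3 -m handwheel '[[[0,0,0.5],[0,0,0],1],[[0,0,0.5],[0,0,0],1],[[0,0,0],[0,0,0],1]]' >/dev/null && $C &&
python3 -m handwheel '[[[0,0,0.5],[0,0,0],1],[[0,0,0.5],[0,0,0],1],[[0,0,0],[0,0,0],1]]' >/dev/null && $C &&
python3 -m handwheel '[[[0,0,0.5],[0,0,0],1],[[0,0,0.5],[0,0,0],1],[[0,0,0],[0,0,0],1]]' >/dev/null && $C &&
python3 -m handwheel '[[[0,0,0.5],[0,0,0],1],[[0,0,0.5],[0,0,0],1],[[0,0,0],[0,0,0],1]]' >/dev/null && $C &&
python3 -m handwheel '[[[0,0,0.5],[0,0,0],1],[[0,0,0.5],[0,0,0],1],[[0,0,0],[0,0,0],1]]' >/dev/null && $C &&
python3 -m handwheel '[[[0,0,0.5],[0,0,0],1],[[0,0,0.5],[0,0,0],1],[[0,0,0],[0,0,0],1]]' >/dev/null && $C &&
python3 -m handwheel '[[[0,0,0.5],[0,0,0],1],[[0,0,0.5],[0,0,0],1],[[0,0,0],[0,0,0],1]]' >/dev/null && $C &&
python3 -m handwheel '[[[0,0,0.5],[0,0,0],1],[[0,0,0.5],[0,0,0],1],[[0,0,0],[0,0,0],1]]' >/dev/null && $C
```

```text
10.58 yaw 0.3276 tz -0.014 [ 634.7 -150.7  111.7] [-1.6 -0.2  2.3]
10.83 yaw 0.3101 tz 0.038 [ 634.8 -150.8  111.7] [-2.2 -0.5  4.2]
11.08 yaw 0.2925 tz 0.028 [ 634.8 -150.8  111.6] [-1.1 -1.   5.1]
11.33 yaw 0.2749 tz 0.050 [ 634.8 -150.8  111.7] [-1.3 -0.9  5.2]
11.58 yaw 0.2575 tz -0.017 [ 634.8 -150.8  111.7] [-2.2  0.2  5.2]
11.83 yaw 0.2400 tz 0.013 [ 634.8 -150.8  111.6] [-0.6  0.   5.2]
12.08 yaw 0.2226 tz 0.045 [ 634.8 -150.8  111.7] [-1.  -0.6  6.8]
12.33 yaw 0.2051 tz -0.007 [ 634.8 -150.9  111.7] [-1.5 -0.4  5.1]
12.58 yaw 0.1877 tz 0.052 [ 634.8 -150.9  111.7] [-1.2 -0.2  5.2]
12.83 yaw 0.1702 tz -0.039 [ 634.8 -150.9  111.7] [-1.   0.1  5.6]
```

```bash
C='python3 chk.py 0.2'; 
python3 -m handwheel '[[[0,0,0.5],[0,0,0],1],[[0,0,0.5],[0,0,0],1],[[0,0,0],[0,0,0],1]]' >/dev/null && $C &&
python3 -m handwheel '[[[0,0,0.5],[0,0,0],1],[[0,0,0.5],[0,0,0],1],[[0,0,0],[0,0,0],1]]' >/dev/null && $C &&
python3 -m handwheel '[[[0,0,0.5],[0,0,0],1],[[0,0,0.5],[0,0,0],1],[[0,0,0],[0,0,0],1]]' >/dev/null && $C &&
python3 -m handwheel '[[[0,0,0.5],[0,0,0],1],[[0,0,0.5],[0,0,0],1],[[0,0,0],[0,0,0],1]]' >/dev/null && $C &&
python3 -m handwheel '[[[0,0,0.5],[0,0,0],1],[[0,0,0.5],[0,0,0],1],[[0,0,0],[0,0,0],1]]' >/dev/null && $C &&
python3 -m handwheel '[[[0,0,0.5],[0,0,0],1],[[0,0,0.5],[0,0,0],1],[[0,0,0],[0,0,0],1]]' >/dev/null && $C &&
python3 -m handwheel '[[[0,0,0.5],[0,0,0],1],[[0,0,0.5],[0,0,0],1],[[0,0,0],[0,0,0],1]]' >/dev/null && $C &&
python3 -m handwheel '[[[0,0,0.5],[0,0,0],1],[[0,0,0.5],[0,0,0],1],[[0,0,0],[0,0,0],1]]' >/dev/null && $C &&
python3 -m handwheel '[[[0,0,0.5],[0,0,0],1],[[0,0,0.5],[0,0,0],1],[[0,0,0],[0,0,0],1]]' >/dev/null && $C &&
python3 -m handwheel '[[[0,0,0.5],[0,0,0],1],[[0,0,0.5],[0,0,0],1],[[0,0,0],[0,0,0],1]]' >/dev/null && $C &&
python3 -m handwheel '[[[0,0,0.5],[0,0,0],1],[[0,0,0.5],[0,0,0],1],[[0,0,0],[0,0,0],1]]' >/dev/null && $C &&
python3 -m handwheel '[[[0,0,0.5],[0,0,0],1],[[0,0,0.5],[0,0,0],1],[[0,0,0],[0,0,0],1]]' >/dev/null && $C &&
python3 -m handwheel '[[[0,0,0.5],[0,0,0],1],[[0,0,0.5],[0,0,0],1],[[0,0,0],[0,0,0],1]]' >/dev/null && $C &&
python3 -m handwheel '[[[0,0,0.5],[0,0,0],1],[[0,0,0.5],[0,0,0],1],[[0,0,0],[0,0,0],1]]' >/dev/null && $C &&
python3 -m handwheel '[[[0,0,0.5],[0,0,0],1],[[0,0,0.5],[0,0,0],1],[[0,0,0],[0,0,0],1]]' >/dev/null && $C &&
python3 -m handwheel '[[[0,0,0.5],[0,0,0],1],[[0,0,0.5],[0,0,0],1],[[0,0,0],[0,0,0],1]]' >/dev/null && $C &&
python3 -m handwheel '[[[0,0,0.5],[0,0,0],1],[[0,0,0.5],[0,0,0],1],[[0,0,0],[0,0,0],1]]' >/dev/null && $C &&
python3 -m handwheel '[[[0,0,0.5],[0,0,0],1],[[0,0,0.5],[0,0,0],1],[[0,0,0],[0,0,0],1]]' >/dev/null && $C &&
python3 -m handwheel '[[[0,0,0.5],[0,0,0],1],[[0,0,0.5],[0,0,0],1],[[0,0,0],[0,0,0],1]]' >/dev/null && $C &&
python3 -m handwheel '[[[0,0,0.5],[0,0,0],1],[[0,0,0.5],[0,0,0],1],[[0,0,0],[0,0,0],1]]' >/dev/null && $C
```

```text
13.08 yaw 0.1527 tz 0.038 [ 634.8 -151.   111.7] [-1.   0.3  4. ]
13.33 yaw 0.1353 tz -0.010 [ 634.8 -151.   111.7] [-2.2 -0.9  5. ]
13.58 yaw 0.1178 tz 0.048 [ 634.8 -151.   111.7] [-0.6 -1.   5.6]
13.83 yaw 0.1004 tz -0.012 [ 634.8 -151.   111.7] [-1.3 -0.7  5.3]
14.08 yaw 0.0828 tz 0.020 [ 634.7 -151.   111.6] [-1.6 -0.1  5.1]
14.33 yaw 0.0654 tz -0.018 [ 634.7 -151.1  111.7] [-2.  -0.2  4.8]
14.58 yaw 0.0480 tz -0.025 [ 634.8 -151.1  111.7] [-1.2 -1.1  5.8]
14.83 yaw 0.0305 tz 0.016 [ 634.7 -151.1  111.7] [-0.6 -0.7  5.5]
15.08 yaw 0.0130 tz 0.005 [ 634.8 -151.1  111.7] [-1.7 -0.4  5.3]
15.33 yaw -0.0043 tz 0.039 [ 634.7 -151.1  111.7] [-2.3 -0.9  4.4]
15.58 yaw -0.0219 tz -0.018 [ 634.7 -151.2  111.7] [-1.9 -0.2  4.4]
15.83 yaw -0.0394 tz 0.110 [ 634.7 -151.2  111.7] [-1.1 -1.1  4.9]
16.08 yaw -0.0568 tz 0.027 [ 634.7 -151.2  111.7] [-1.6 -0.6  5.2]
16.33 yaw -0.0742 tz -0.014 [ 634.7 -151.2  111.6] [-2.1 -0.5  5.3]
16.58 yaw -0.0917 tz -0.004 [ 634.7 -151.2  111.7] [-1.2 -1.   5.1]
16.83 yaw -0.1092 tz 0.033 [ 634.7 -151.3  111.6] [-1.4 -0.7  5.3]
17.08 yaw -0.1267 tz 0.001 [ 634.7 -151.3  111.7] [-1.5 -0.2  4.8]
17.33 yaw -0.1440 tz 0.010 [ 634.7 -151.3  111.7] [-1.3 -1.   5.3]
17.58 yaw -0.1614 tz 0.007 [ 634.6 -151.2  111.6] [-2.  -0.1  5.4]
17.83 yaw -0.1788 tz 0.048 [ 634.6 -151.1  111.6] [-2.6  0.3  6.2]
```

```bash
C='python3 chk.py 0.17'; 
python3 -m handwheel '[[[0,0,0.5],[0,0,0],1],[[0,0,0.5],[0,0,0],1],[[0,0,0],[0,0,0],1]]' >/dev/null && $C &&
python3 -m handwheel '[[[0,0,0.5],[0,0,0],1],[[0,0,0.5],[0,0,0],1],[[0,0,0],[0,0,0],1]]' >/dev/null && $C &&
python3 -m handwheel '[[[0,0,0.5],[0,0,0],1],[[0,0,0.5],[0,0,0],1],[[0,0,0],[0,0,0],1]]' >/dev/null && $C &&
python3 -m handwheel '[[[0,0,0.5],[0,0,0],1],[[0,0,0.5],[0,0,0],1],[[0,0,0],[0,0,0],1]]' >/dev/null && $C &&
python3 -m handwheel '[[[0,0,0.5],[0,0,0],1],[[0,0,0.5],[0,0,0],1],[[0,0,0],[0,0,0],1]]' >/dev/null && $C &&
python3 -m handwheel '[[[0,0,0.5],[0,0,0],1],[[0,0,0.5],[0,0,0],1],[[0,0,0],[0,0,0],1]]' >/dev/null && $C &&
python3 -m handwheel '[[[0,0,0.5],[0,0,0],1],[[0,0,0.5],[0,0,0],1],[[0,0,0],[0,0,0],1]]' >/dev/null && $C &&
python3 -m handwheel '[[[0,0,0.5],[0,0,0],1],[[0,0,0.5],[0,0,0],1],[[0,0,0],[0,0,0],1]]' >/dev/null && $C &&
python3 -m handwheel '[[[0,0,0.5],[0,0,0],1],[[0,0,0.5],[0,0,0],1],[[0,0,0],[0,0,0],1]]' >/dev/null && $C &&
python3 -m handwheel '[[[0,0,0.5],[0,0,0],1],[[0,0,0.5],[0,0,0],1],[[0,0,0],[0,0,0],1]]' >/dev/null && $C &&
python3 -m handwheel '[[[0,0,0.5],[0,0,0],1],[[0,0,0.5],[0,0,0],1],[[0,0,0],[0,0,0],1]]' >/dev/null && $C &&
python3 -m handwheel '[[[0,0,0.5],[0,0,0],1],[[0,0,0.5],[0,0,0],1],[[0,0,0],[0,0,0],1]]' >/dev/null && $C &&
python3 -m handwheel '[[[0,0,0.5],[0,0,0],1],[[0,0,0.5],[0,0,0],1],[[0,0,0],[0,0,0],1]]' >/dev/null && $C &&
python3 -m handwheel '[[[0,0,0.5],[0,0,0],1],[[0,0,0.5],[0,0,0],1],[[0,0,0],[0,0,0],1]]' >/dev/null && $C &&
python3 -m handwheel '[[[0,0,0.5],[0,0,0],1],[[0,0,0.5],[0,0,0],1],[[0,0,0],[0,0,0],1]]' >/dev/null && $C &&
python3 -m handwheel '[[[0,0,0.5],[0,0,0],1],[[0,0,0.5],[0,0,0],1],[[0,0,0],[0,0,0],1]]' >/dev/null && $C &&
python3 -m handwheel '[[[0,0,0.5],[0,0,0],1],[[0,0,0.5],[0,0,0],1],[[0,0,0],[0,0,0],1]]' >/dev/null && $C &&
python3 -m handwheel '[[[0,0,0.5],[0,0,0],1],[[0,0,0.5],[0,0,0],1],[[0,0,0],[0,0,0],1]]' >/dev/null && $C &&
python3 -m handwheel '[[[0,0,0.5],[0,0,0],1],[[0,0,0.5],[0,0,0],1],[[0,0,0],[0,0,0],1]]' >/dev/null && $C &&
python3 -m handwheel '[[[0,0,0.5],[0,0,0],1],[[0,0,0.5],[0,0,0],1],[[0,0,0],[0,0,0],1]]' >/dev/null && $C
```

```text
18.08 yaw -0.1962 tz 0.041 [ 634.5 -150.9  111.6] [-2.2 -0.6  5.3]
18.33 yaw -0.2136 tz 0.024 [ 634.4 -150.8  111.6] [-1.5 -0.4  5.9]
18.58 yaw -0.2310 tz 0.032 [ 634.4 -150.7  111.7] [-1.4  0.4  5.9]
18.83 yaw -0.2483 tz 0.017 [ 634.3 -150.6  111.6] [-1.5 -0.   6.3]
19.08 yaw -0.2657 tz 0.055 [ 634.2 -150.5  111.6] [-3.4  0.6  5.6]
19.33 yaw -0.2831 tz 0.055 [ 634.2 -150.5  111.6] [-3.2  0.2  7. ]
19.58 yaw -0.3002 tz 0.156 [ 634.2 -150.6  111.6] [-1.8 -0.2  5.9]
19.83 yaw -0.3173 tz 0.252 [ 634.2 -150.6  111.6] [-2.3  0.4  6.9]
```

```bash
C='python3 chk.py 0.55'; I='[[[0,0,0],[0,0,0],1]]'
python3 -m handwheel '[[[0,0,0],[0,0,0],1]]' >/dev/null; $C
python3 -m handwheel '[[[0,0,0],[0,0,0],1]]' >/dev/null; $C
python3 -m handwheel '[[[0,0,0.4],[0,0,0],1],[[0,0,0],[0,0,0],1]]' >/dev/null ; $C
python3 -m handwheel '[[[0,0,0],[0,0,0],1]]' >/dev/null; $C &&
python3 -m handwheel '[[[0,0,0.4],[0,0,0],1],[[0,0,0],[0,0,0],1]]' >/dev/null && $C
python3 -m handwheel '[[[0,0,0],[0,0,0],1]]' >/dev/null; $C
```

```text
19.92 yaw -0.3170 tz 0.299 [ 634.1 -150.6  111.6] [-3.   1.5  6.3]
20.0 yaw -0.3170 tz 0.298 [ 634.2 -150.6  111.6] [-3.2  1.4  6.5]
20.17 yaw -0.3241 tz 0.345 [ 634.2 -150.6  111.6] [-3.1 -0.7  7.3]
20.25 yaw -0.3238 tz 0.301 [ 634.2 -150.6  111.6] [-2.7  0.4  7.4]
20.42 yaw -0.3309 tz 0.378 [ 634.2 -150.6  111.6] [-3.6  0.2  6.3]
20.5 yaw -0.3307 tz 0.319 [ 634.2 -150.6  111.6] [-2.9 -0.3  6.2]
```

```bash
C='python3 chk.py 0.55'
python3 -m handwheel '[[[0,0,0.4],[0,0,0],1],[[0,0,0],[0,0,0],1]]' >/dev/null ; $C &&
python3 -m handwheel '[[[0,0,0.4],[0,0,0],1],[[0,0,0],[0,0,0],1]]' >/dev/null && $C &&
python3 -m handwheel '[[[0,0,0],[0,0,0],1]]' >/dev/null && $C &&
python3 -m handwheel '[[[0,0,0.3],[0,0,0],1],[[0,0,0],[0,0,0],1]]' >/dev/null && $C &&
python3 -m handwheel '[[[0,0,0],[0,0,0],1]]' >/dev/null && $C &&
python3 -m handwheel '[[[0,0,0.3],[0,0,0],1],[[0,0,0],[0,0,0],1]]' >/dev/null && $C &&
python3 -m handwheel '[[[0,0,0],[0,0,0],1]]' >/dev/null && $C &&
python3 -m handwheel '[[[0,0,0.3],[0,0,0],1],[[0,0,0],[0,0,0],1]]' >/dev/null && $C &&
python3 -m handwheel '[[[0,0,0],[0,0,0],1]]' >/dev/null && $C
```

```text
20.67 yaw -0.3377 tz 0.439 [ 634.2 -150.6  111.6] [-3.5 -0.3  5.9]
20.83 yaw -0.3445 tz 0.468 [ 634.2 -150.6  111.6] [-2.8  1.   6.2]
20.92 yaw -0.3442 tz 0.492 [ 634.2 -150.5  111.6] [-3.6  0.5  6.4]
21.08 yaw -0.3496 tz 0.467 [ 634.2 -150.6  111.6] [-2.5  1.4  7.4]
21.17 yaw -0.3494 tz 0.499 [ 634.2 -150.6  111.6] [-1.6  0.7  5.4]
21.33 yaw -0.3546 tz 0.528 [ 634.2 -150.6  111.6] [-3.3 -0.9  6.3]
21.42 yaw -0.3544 tz 0.480 [ 634.2 -150.5  111.6] [-2.4 -0.3  6.5]
21.58 yaw -0.3598 tz 0.551 [ 634.2 -150.6  111.6] [-2.5  0.1  6.7]
```

```bash
cat > m.py <<'E'
from cell import ctrl
s=ctrl.read_state();print(s['clock'],'yaw %.4f tz %.3f tau7 %.3f'%(s['tool_rot'][2],s['torque'][2],s['tau'][6]))
E
C='python3 m.py'; $C
python3 -m handwheel '[[[0,0,0.4],[0,0,0],1],[[0,0,0],[0,0,0],1]]' >/dev/null ; $C 
python3 -m handwheel '[[[0,0,0],[0,0,0],1]]' >/dev/null; $C
python3 -m handwheel '[[[0,0,0],[0,0,0],1]]' >/dev/null; $C
python3 -m handwheel '[[[0,0,0],[0,0,0],1]]' >/dev/null; $C
python3 -m handwheel '[[[0,0,0],[0,0,0],1]]' >/dev/null; $C
```

```text
21.5833 yaw -0.3598 tz 0.551 tau7 -0.581
21.75 yaw -0.3667 tz 0.584 tau7 -0.634
21.8333 yaw -0.3664 tz 0.613 tau7 -0.591
21.9167 yaw -0.3664 tz 0.561 tau7 -0.586
22.0 yaw -0.3663 tz 0.556 tau7 -0.586
22.0833 yaw -0.3664 tz 0.621 tau7 -0.586
```

```bash
C='python3 m.py'
python3 -m handwheel '[[[0,0,0.15],[0,0,0],1],[[0,0,0],[0,0,0],1],[[0,0,0],[0,0,0],1]]' >/dev/null ; $C 
python3 -m handwheel '[[[0,0,0],[0,0,0],1],[[0,0,0],[0,0,0],1],[[0,0,0],[0,0,0],1],[[0,0,0],[0,0,0],1],[[0,0,0],[0,0,0],1]]' >/dev/null; $C
python3 -m handwheel '[[[0,0,0],[0,0,0],1],[[0,0,0],[0,0,0],1],[[0,0,0],[0,0,0],1],[[0,0,0],[0,0,0],1],[[0,0,0],[0,0,0],1]]' >/dev/null; $C
python3 -m handwheel '[[[0,0,0],[0,0,0],1],[[0,0,0],[0,0,0],1],[[0,0,0],[0,0,0],1],[[0,0,0],[0,0,0],1],[[0,0,0],[0,0,0],1]]' >/dev/null; $C
python3 -m handwheel '[[[0,0,0],[0,0,0],1],[[0,0,0],[0,0,0],1],[[0,0,0],[0,0,0],1],[[0,0,0],[0,0,0],1],[[0,0,0],[0,0,0],1]]' >/dev/null; $C
python3 -m handwheel '[[[0,0,0],[0,0,0],1],[[0,0,0],[0,0,0],1],[[0,0,0],[0,0,0],1],[[0,0,0],[0,0,0],1],[[0,0,0],[0,0,0],1]]' >/dev/null; $C
python3 -m handwheel '[[[0,0,0],[0,0,0],1],[[0,0,0],[0,0,0],1],[[0,0,0],[0,0,0],1],[[0,0,0],[0,0,0],1],[[0,0,0],[0,0,0],1]]'; $C
```

```text
22.3333 yaw -0.3690 tz 0.642 tau7 -0.609
22.75 yaw -0.3689 tz 0.602 tau7 -0.607
23.1667 yaw -0.3690 tz 0.561 tau7 -0.607
23.5833 yaw -0.3689 tz 0.585 tau7 -0.607
24.0 yaw -0.3689 tz 0.611 tau7 -0.607
24.4167 yaw -0.3690 tz 0.640 tau7 -0.607
clock: 24.83
eef_pos: [634.2, -150.6, 111.6]
tool_rot: [3.141, 0.001, -0.369]
force: [-1.9, 0.1, 6.5]
width: 15.1
gripper_force: 60.1
24.8333 yaw -0.3690 tz 0.604 tau7 -0.607
```

```bash
C='python3 m.py'
python3 -m handwheel '[[[0,0,-1],[0,0,0],1],[[0,0,-1],[0,0,0],1],[[0,0,-1],[0,0,0],1],[[0,0,0],[0,0,0],1],[[0,0,0],[0,0,0],1]]' >/dev/null; $C
python3 -m handwheel '[[[0,0,-1],[0,0,0],1],[[0,0,-1],[0,0,0],1],[[0,0,-1],[0,0,0],1],[[0,0,0],[0,0,0],1]]' >/dev/null; $C
python3 -m handwheel '[[[0,0,-1],[0,0,0],1],[[0,0,-1],[0,0,0],1],[[0,0,-1],[0,0,0],1],[[0,0,0],[0,0,0],1]]' >/dev/null; $C
python3 -m handwheel '[[[0,0,-1],[0,0,0],1],[[0,0,-1],[0,0,0],1],[[0,0,-1],[0,0,0],1],[[0,0,0],[0,0,0],1],[[0,0,0],[0,0,0],1]]'; $C
```

```text
25.25 yaw -0.3181 tz 0.179 tau7 -0.200
25.5833 yaw -0.2659 tz -0.069 tau7 0.124
25.9167 yaw -0.2136 tz -0.044 tau7 0.130
clock: 26.33
eef_pos: [634.6, -150.7, 111.7]
tool_rot: [-3.142, -0.0, -0.162]
force: [-1.8, 1.2, 5.8]
width: 14.9
gripper_force: 59.8
26.3333 yaw -0.1619 tz -0.030 tau7 0.021
```

```bash
python3 -m handwheel '[[[0,0,0],[0,0,-0.002],1],[[0,0,0],[0,0,-0.004],1],[[0,0,0],[0,0,-0.005],1],[[0,0,0],[0,0,-0.005],1],[[0,0,0],[0,0,0],1]]'
python3 -m handwheel '[[[0,0,0],[0,0,-0.006],1],[[0,0,0],[0,0,-0.008],1],[[0,0,0],[0,0,-0.010],1],[[0,0,0],[0,0,-0.015],1],[[0,0,0],[0,0,-0.015],1]]'
python3 -m handwheel '[[[0,0,0],[0,0,0],1],[[0,0,0],[0,0,0],1],[[0,0,0],[0,0,0],1]]'
```

```text
clock: 26.75
eef_pos: [634.6, -150.7, 128.1]
tool_rot: [-3.142, -0.0, -0.161]
force: [-0.8, 0.1, -2.5]
width: 14.8
gripper_force: 58.7
clock: 27.17
eef_pos: [634.7, -150.7, 182.6]
tool_rot: [3.142, -0.0, -0.162]
force: [0.2, -1.3, -2.5]
width: 15.0
gripper_force: 58.6
clock: 27.42
eef_pos: [634.2, -150.5, 181.1]
tool_rot: [-3.141, 0.0, -0.161]
force: [-0.1, -0.4, -2.3]
width: 15.0
gripper_force: 58.6
```

```bash
python3 -m handwheel '[[[0,0,-2.4],[0,0,0],1],[[0,0,-5],[0,0,0],1],[[0,0,-6],[0,0,0],1],[[0,0,-6],[0,0,0],1],[[0,0,-6],[0,0,0],1]]' | head -3
python3 -m handwheel '[[[0,0,-4],[0,0,0],1],[[0,0,0],[-0.005,-0.010,0],1],[[0,0,0],[-0.010,-0.020,0],1],[[0,0,0],[-0.011,-0.025,0],1],[[0,0,0],[-0.011,-0.025,0],1]]' | head -3
python3 -m handwheel '[[[0,0,0],[-0.011,-0.025,0],1],[[0,0,0],[-0.011,-0.025,0],1],[[0,0,0],[-0.011,-0.025,0],1],[[0,0,0],[-0.011,-0.025,0],1],[[0,0,0],[-0.011,-0.025,0],1]]' | head -3
python3 -m handwheel '[[[0,0,0],[-0.010,-0.022,0],1],[[0,0,0],[-0.007,-0.015,0],1],[[0,0,0],[-0.003,-0.009,0],1],[[0,0,0],[0,0,0],1],[[0,0,0],[0,0,0],1]]' |head -3
python3 -m handwheel '[[[0,0,0],[0,0,0],1],[[0,0,0],[0,0,0],1],[[0,0,0],[0,0,0],1]]'
python3 - <<'E'
from h import *
im=save('wrist','w6');sc=save('scene','s6')
def crop(f,c,r):
    q=cv2.imread(f'pics/{f}.png'); x,y=np.round(c).astype(int); x0=max(x-r[0],0);y0=max(y-r[1],0); print(f,x0,y0)
    return np.clip(cv2.resize(q[y0:y0+2*r[1],x0:x0+2*r[0]],(400,300),interpolation=cv2.INTER_CUBIC)*1.6,0,255).astype(np.uint8)
p=proj(sc,[443.1,46.1,130-50]);print('tip exp',proj(sc,[443.1,46.1,131]),'mouth exp',proj(sc,[443.1,46.1,45]))
cv2.imwrite('pics/c6.png',np.hstack([crop('w6',(320,240),(320,240)),crop('s6',p,(48,36))]))
E
```

```text
clock: 27.83
eef_pos: [633.7, -150.4, 180.0]
tool_rot: [-3.141, 0.002, 0.287]
clock: 28.25
eef_pos: [570.7, -88.1, 180.0]
tool_rot: [-3.141, 0.002, 0.35]
clock: 28.67
eef_pos: [476.0, 10.8, 180.7]
tool_rot: [-3.141, 0.001, 0.351]
clock: 29.08
eef_pos: [443.6, 46.2, 181.2]
tool_rot: [3.141, -0.001, 0.352]
clock: 29.33
eef_pos: [443.7, 45.5, 181.2]
tool_rot: [3.141, -0.0, 0.35]
force: [0.1, -0.4, -1.4]
width: 14.9
gripper_force: 58.8
tip exp [342.07238101 203.05321863] mouth exp [340.78747448 235.3200746 ]
w6 0 0
s6 293 187
```

View pics/c6.png

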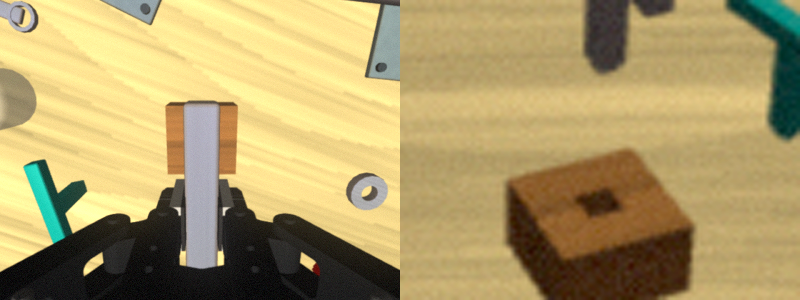

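```bash
python3 -m handwheel '[[[0,0,0],[-0.0003,-0.0005,0.01],1],[[0,0,0],[0,0,0.022],1],[[0,0,0],[0,0,0.022],1],[[0,0,0],[0,0,0.016],1],[[0,0,0],[0,0,0.010],1]]'|head -2
python3 -m handwheel '[[[0,0,0],[0,0,0],1],[[0,0,0],[0,0,0],1],[[0,0,0],[0,0,0.004],1],[[0,0,0],[0,0,0.004],1],[[0,0,0],[0,0,0.002],1]]'
python3 -m handwheel '[[[0,0,0],[0,0,0],1],[[0,0,0],[0,0,0],1],[[0,0,0],[0,0,0],1]]'
```

```text
clock: 29.85
eef_pos: [442.0, 46.4, 99.8]
clock: 30.27
eef_pos: [442.9, 46.7, 91.5]
tool_rot: [3.141, -0.001, 0.352]
force: [-0.0, 0.5, -3.1]
width: 14.8
gripper_force: 58.7
clock: 30.52
eef_pos: [442.7, 46.8, 91.5]
tool_rot: [3.142, -0.0, 0.352]
force: [0.1, -0.4, -2.8]
width: 15.0
gripper_force: 58.7
```

```bash
python3 -m handwheel '[[[0,0,0],[0,0.0005,0.003],1],[[0,0,0],[0,0,0.004],1],[[0,0,0],[0,0,0.004],1],[[0,0,0],[0,0,0.004],1],[[0,0,0],[0,0,0],1]]'
python3 -m handwheel '[[[0,0,0],[0,0,0.004],1],[[0,0,0],[0,0,0.004],1],[[0,0,0],[0,0,0.003],1],[[0,0,0],[0,0,0.002],1],[[0,0,0],[0,0,0],1]]'
python3 -m handwheel '[[[0,0,0],[0,0,0.002],1],[[0,0,0],[0,0,0.001],1],[[0,0,0],[0,0,0],1],[[0,0,0],[0,0,0],1]]'
```

```text
clock: 30.93
eef_pos: [442.1, 46.2, 75.4]
tool_rot: [-3.141, 0.002, 0.352]
force: [-0.1, 0.2, -2.6]
width: 14.9
gripper_force: 58.7
clock: 31.35
eef_pos: [442.4, 46.2, 62.8]
tool_rot: [-3.141, 0.001, 0.352]
force: [-0.2, -0.3, -2.3]
width: 15.2
gripper_force: 58.7
clock: 31.68
eef_pos: [442.7, 46.3, 60.3]
tool_rot: [3.142, -0.0, 0.352]
force: [0.6, -0.5, -2.9]
width: 15.1
gripper_force: 58.7
```

```bash
python3 -m handwheel '[[[0,0,0],[0,0,0.0005],1],[[0,0,0],[0,0,0],1],[[0,0,0],[0,0,0],1]]'
python3 -m handwheel '[[[0,0,0],[0,0,0.0005],1],[[0,0,0],[0,0,0],1],[[0,0,0],[0,0,0],1]]'
python3 -m handwheel '[[[0,0,0],[0,0,0.0003],1],[[0,0,0],[0,0,0],1],[[0,0,0],[0,0,0],1]]'
```

```text
clock: 31.93
eef_pos: [442.7, 46.3, 59.9]
tool_rot: [3.142, -0.0, 0.352]
force: [0.1, 0.6, -2.6]
width: 14.9
gripper_force: 58.7
clock: 32.18
eef_pos: [442.8, 46.3, 59.7]
tool_rot: [3.141, -0.0, 0.352]
force: [-1.1, -0.0, 4.8]
width: 15.0
gripper_force: 59.7
clock: 32.43
eef_pos: [442.8, 46.3, 59.7]
tool_rot: [3.141, -0.001, 0.352]
force: [-2.1, -0.6, 8.6]
width: 15.0
gripper_force: 60.6
```

```bash
python3 -m handwheel '[[[0,0,0],[0,0,-0.0005],0.7],[[0,0,0],[0,0,0],0.5],[[0,0,0],[0,0,0],0.2],[[0,0,0],[0,0,0],0],[[0,0,0],[0,0,0],0]]'
python3 -m handwheel '[[[0,0,0],[0,0,0],0],[[0,0,0],[0,0,0],0],[[0,0,0],[0,0,0],0],[[0,0,0],[0,0,-0.005],0],[[0,0,0],[0,0,-0.010],0]]'
python3 -m handwheel '[[[0,0,0],[0,0,-0.02],0],[[0,0,0],[0,0,-0.03],0],[[0,0,0],[0,0,-0.03],0],[[0,0,0],[0,0,-0.03],0],[[0,0,0],[0,0,-0.03],0]]'
python3 -m handwheel '[[[0,0,0],[-0.02,0,-0.01],0],[[0,0,0],[-0.02,0,0],0],[[0,0,0],[0,0,0],0],[[0,0,0],[0,0,0],0],[[0,0,0],[0,0,0],0]]'
python3 - <<'E'
from h import *
im=save('wrist','w7');sc=save('scene','s7');tp=save('top','t7')
def crop(f,c,r):
    q=cv2.imread(f'pics/{f}.png'); x,y=np.round(c).astype(int); x0=max(x-r[0],0);y0=max(y-r[1],0); print(f,x0,y0)
    return np.clip(cv2.resize(q[y0:y0+2*r[1],x0:x0+2*r[0]],(400,300),interpolation=cv2.INTER_CUBIC)*1.6,0,255).astype(np.uint8)
cv2.imwrite('pics/c7.png',np.vstack([np.hstack([crop('w7',(320,240),(320,240)),crop('s7',(342,233),(40,30))]),np.hstack([crop('s7',(320,240),(320,240)),crop('s7',(250,290),(40,30))])]))
d=cv2.absdiff(cv2.imread('pics/s7.png'),cv2.imread('pics/scene0.png'))[200:,:].max(2);ys,xs=np.nonzero(cv2.medianBlur(d,5)>40);print(len(xs),xs.min() if len(xs) else 0,xs.max() if len(xs) else 0)
E
```

```text
clock: 32.85
eef_pos: [442.7, 46.3, 59.4]
tool_rot: [-3.142, 0.0, 0.352]
force: [0.5, 0.0, 0.1]
width: 72.8
gripper_force: 0.0
clock: 33.27
eef_pos: [441.9, 46.2, 74.2]
tool_rot: [-3.141, 0.002, 0.352]
force: [-0.2, 0.0, 0.6]
width: 85.5
gripper_force: 0.0
clock: 33.68
eef_pos: [442.2, 46.2, 216.4]
tool_rot: [3.142, -0.0, 0.352]
force: [0.2, -0.1, -0.2]
width: 85.5
gripper_force: 0.0
clock: 34.1
eef_pos: [405.6, 32.7, 224.8]
tool_rot: [3.141, -0.001, 0.352]
force: [-0.0, 0.2, 0.2]
width: 85.2
gripper_force: 0.0
w7 0 0
s7 302 203
s7 0 0
s7 210 260
17 231 256
```

View pics/c7.png

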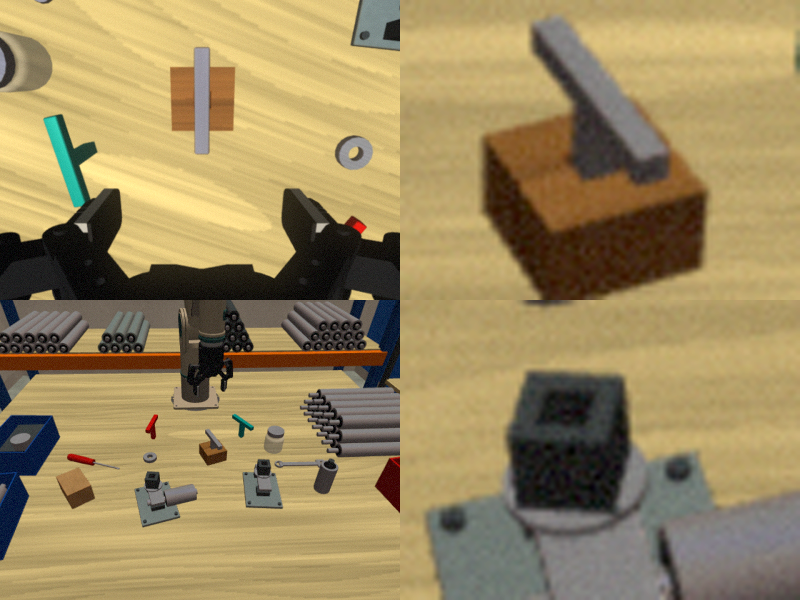

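The key stands fully down in its holder at the same height as at the start. The screw head has only turned within its lost motion, and nothing else has moved.

```bash
python3 -c "
from cell import ctrl
print(ctrl.finish_job())"
```

```text
the job is handed in; nothing more can be done
None
```

The job is handed in: the screw took about 0.6 N m for 2.5 s with no sign of slipping, and the key is back fully down in its holder and released, with the other things unmoved (about 34 s in all).

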